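# Complete the serving stand with the matching spacer

## Robot

A 6-joint arm with a two-finger parallel gripper is mounted at the origin on the work surface. World frame = base frame: x ahead of the robot, y to its left, z up, the work surface at z = 0. Lengths are in m, angles in rad, forces in N, time in s.
With the tool pointing down it reaches from about 0.3 to 0.875 m from the base axis. Payload 6.4 kg.
Tool frame: the origin (TCP) lies midway between the tips of the shut fingers; the grasp point (between the pads) lies 19 mm behind it; z points along the fingers, y is the line along which they close (so a half turn about z gives the same grasp; the last joint's range is limited). The gripper opens to 85 mm and grips with 20 to 120 N. Pads are 22 mm wide; open, the fingers measure 114 mm over their backs; the gripper's body (76 mm by 85 mm) begins 54 mm behind the grasp point. The pads swing forward as they close: fully open they stand 13 mm farther back than shut.
Start: joints at [-1.482, 0.181, 1.607, -0, 1.354, -0.206], TCP at [0.167, -0.55, 0.202] pointing down, gripper open.
Joint ranges: [-2.99, 2.99], [-0.89, 2.07], [0.3, 2.58], [-1.14, 4.28], [0, 2.63], [-3.12, 3.12]. Speed limits (rad/s): [2.57, 2.57, 3.01, 3.14, 3.14, 3.14].

## Interface

Orientations are given as a unit quaternion [w, x, y, z].
In Python, from bench import * gives the robot as it stands.
- The arm moves only by the tool play_rows, never from a script. Its argument "plan" is a list of rows, each a list of 3 entries, a list of its own where there are three numbers: the finger opening in mm, from 0 to 85.4, then the shift along the tool's x, y, z normalised to -1 to 1, where 1 is 40 cm, then the turn about the tool's z normalised to -1 to 1, where 1 is pi rad. A call has 1 to 10 rows; each row is the pose to reach, as a shift and turn from the pose commanded when the call began, along the tool's axes at that moment, turning the shorter way round; what a row does not reach only later rows make up. A row lasts 1/10 s, in which the tool goes at most 50 mm and 8.59 degrees, less where a joint would pass 70% of its speed; a pose out of reach is approached as far as the arm can. A call with a number of a shift or a turn outside -1 to 1 is refused whole. A call with a gripper value outside its range is refused whole. The fingers move at their own pace and stop on an object; the grip force is fixed at half the most. Time passes only in rows, so rows that repeat a pose let the fingers close. It gives the time, the measured TCP pose, the force, the opening and the grip force at its end, in the units of the state.
- get_obs(): the state, without advancing time (a new reading comes with each control period).
- camera(name): name is "scene" or "top" or "wrist"; returns a dict with "image" (400x640x3 uint8, red, green, blue), "range_z" (400x640 float32, m along the optical axis (not along the pixel's ray), 0 where there is no reading), "intrinsics" (3x3 intrinsics, pixels), "rvec" (rotation vector, rad) and "tvec" (3), from world to camera coordinates, as OpenCV has them; the wrist camera has in their place "T_tool_cam" (4x4, takes a point from camera to tool coordinates, whose origin is the TCP and whose axes are the flange's). Camera axes: x right, y down, z forward; pixel columns grow to the right and rows downward; lengths in m; the calibration is good to about 2 mm. A picture is of the moment at which its call begins: read the wrist's pose just before it.
- hand_in(): hands the job in; it is judged then, once.
Trained networks look in a picture, given as the dict that the camera call returned (one of the last four; its "shot" number tells which), for a name from the list of things; names that differ only in an ending like _2 or _b are one class to them, and where a whole thing is asked for, a point or a joint stands for the part that bears it (a point fixed in the world has none). Each returns a list of dicts, best first, with "conf" (0 to 1); they miss things now and then, are a little off and sometimes report something else, mostly with a low value. They report only what shows in the picture. A call takes as long as a camera call. They do not tell look-alikes from the thing itself.
- search_frame(picture, label): "rect" ([centre column, centre row, width, height] in pixels, round what is visible of it).
- masks_of(picture, label): "mask" (400x640 bool, what is visible of it) and "rect" ([centre column, centre row, width, height] in pixels, round what is visible of it).
The state is a dict: "time_s": time; "q": joint angles; "dq": joint speeds; "joint_efforts": joint torques, N m; "eef_pos": TCP position; "eef_rot": TCP orientation; "wrist_force": force on the tool from outside, world axes, zero at the start; "torque": the same for the moment, N m; "opening": opening from 0.0 (shut) to 1.0 (fully open); "grasp_force": force on a finger pad.
Only numpy, scipy, OpenCV 4.12 (cv2) and the standard library are available. Lean on these libraries where they do the work, as an engineer would, in place of code of your own. Each camera call takes 0.05 s, during which the arm holds its last target. There are 200 camera calls.

## Task

Finish putting together the two-tier serving stand: of the three loose wooden spacers, take the one that is as tall as the two posts already on the base and stand it upright in the middle of the bare grey felt pad. Then take the top board by its bar and lower it gently, not dropping it, onto all three supports, squarely over the base so that the edges line up and it sits level. Leave the other two spacers and the things lying around where they are.

Things in the scene. Friction and masses are not known exactly. Their poses are not given: they have to be found in the camera images.
- base: Stand's lower board, loose on the table: dark wood 240 x 140 x 15 mm, 0.9 kg. Fixed on it: two pale-wood posts, diameter 34 mm, 40 mm tall (tops 55 mm above the table), at own x = -85, y = +45 and -45 mm. At the other end, the bare felt pad. Origin: centre of its underside; x along its length, from the posts towards the pad.
- pad (a point): Centre of the flat round light-grey felt pad, 46 mm in diameter, under 1 mm thick, on the upper face of the base at own x = +85 mm, y = 0, 15 mm above the base's underside. It marks where the missing third support stands.
- top: Stand's upper board, lying flat and loose on the table: dark wood 240 x 140 x 12 mm (own x, y, z), plain underside, with a carrying bar above it; about 0.35 kg, balanced at its centre. Origin: centre of its underside; x along its length. It may go on either way round.
- bar (a point): Centre of the top's carrying bar: dark steel, 12 x 12 mm in section, 110 mm long along the top's x, centre 57 mm above the top's underside, 39 mm of free space under it. Two thin uprights carry it at own x = +50 and -50 mm. Take it from above, fingers closing along the top's y.
- spacer_32: upright pale-wood cylinder with plain flat ends, diameter 34 mm, height 32 mm, about 21 g. Origin: centre of its underside; z is its axis. A look-alike: shorter than the posts on the base.
- spacer_40: upright pale-wood cylinder with plain flat ends, diameter 34 mm, height 40 mm, about 26 g. Origin: centre of its underside; z is its axis. As tall as the posts on the base.
- spacer_48: upright pale-wood cylinder with plain flat ends, diameter 34 mm, height 48 mm, about 31 g. Origin: centre of its underside; z is its axis. A look-alike: taller than the posts on the base.
- coaster: Bystander: pale-wood disc, diameter 110 mm, 10 mm thick, with the remote control lying on it. Origin: centre of its underside.
- remote: Bystander: black remote control 165 x 44 x 18 mm (x along its length), lying on the coaster. Origin: centre of its underside.
- mug: Bystander: blue ceramic mug, 80 mm across, 90 mm tall, handle at its own +y. Origin: centre of its underside.
- candle: Bystander: amber glass candle jar with a pale-wood lid, 72 mm across, 70 mm tall. Origin: centre of its underside.
There are look-alikes about, which are no part of the job. What is shaped like the spacer_40 but orange or turquoise is not meant.

How it is judged:
On the way:
1. the spacer that matches the posts stands upright on the felt pad, let go (horizontal distance between spacer_40 and pad below 0.012 m and angle between spacer_40's own z axis and vertical below 0.06 rad and z of spacer_40 in the frame of base between 0.012 and 0.019 m and contact force between the fingers and spacer_40 below 0.05 N and linear speed of spacer_40 below 0.02 m/s), for 0.2 s.
At the end, for the whole second after the job is handed in: 40 mm spacer upright (0.06 rad), within 12 mm of the pad's centre; top at rest on it and the posts (55 mm above the base's underside, +-2.5), level to 0.02 rad, within 15 mm and 0.12 rad of the base, either way round; base flat on the table; other spacers and bystanders within 30 mm of their start (horizontal distance between spacer_40 and pad below 0.012 m and angle between spacer_40's own z axis and vertical below 0.06 rad and z of spacer_40 in the frame of base between 0.012 and 0.019 m and angle between each of top, base's own z axis and vertical below 0.02 rad and z of top in the frame of base between 0.0525 and 0.0575 m and horizontal distance between top and base below 0.015 m and angle between the x axis of top and the x axis of base, either way round below 0.12 rad and height (world z) of base below 0.005 m and contact force between top and spacer_40 above 0.05 N and contact force between top and base above 0.05 N and linear speed of each of top, spacer_40 below 0.02 m/s and distance of each of spacer_32, spacer_48, coaster, remote, mug, candle from where it was at the start of the episode below 0.03 m); the robot touches nothing.
It fails at once if the top is let go in the air and falls by more than about 1 cm (linear speed of top above 0.45 m/s and contact force between the fingers and top below 0.05 N).
It fails at once if one of the other two spacers is moved by more than 30 mm (distance of any of spacer_32, spacer_48 from where it was at the start of the episode above 0.03 m).
It fails at once if a bystander (coaster, remote, mug or candle) is moved by more than 30 mm (distance of any of coaster, remote, mug, candle from where it was at the start of the episode above 0.03 m).
It also fails if it takes over 64 s, if anything falls off the work surface, if the arm or the gripper's body presses on something with over 40 N, if the wrist force passes 120 N, or if a joint passes its speed limit or range.

## Working session

There is one attempt and no reset: what is moved stays moved. The work goes in short steps, Python scripts to look and compute and a tool call to move; the robot and the scene stay as the last step left them, time stands still between calls to the robot, and variables do not carry over. Pictures are saved under pics/ and viewed, at most 10 in all, crops included, and the job is handed in when it is done.

Besides the shell and the picture viewer there is one more tool, called after "Request:" by a JSON object that holds its "api" and its "payload". play_rows: Moves the arm, as the interface text tells. Its arguments: {"type":"object","properties":{"plan":{"type":"array","items":{"type":"array"}}},"required":["plan"]}

```bash
mkdir -p pics
cat > h.py <<'E'
from bench import *
import numpy as np, cv2
def cloud(p):
    K=np.array(p["intrinsics"]); z=p["range_z"]; v,u=np.indices(z.shape)
    P=np.stack([(u-K[0,2])/K[0,0]*z,(v-K[1,2])/K[1,1]*z,z],-1)
    if "rvec" in p:
        R=cv2.Rodrigues(np.array(p["rvec"],float))[0]; W=(P-np.array(p["tvec"]).ravel())@R
    else:
        o=p["obs"]; from scipy.spatial.transform import Rotation as Ro
        q=np.array(o["eef_rot"]); R=Ro.from_quat(q[[1,2,3,0]]).as_matrix()
        T=np.array(p["T_tool_cam"]); W=(P@T[:3,:3].T+T[:3,3])@R.T+np.array(o["eef_pos"])
    W[z==0]=np.nan
    return W
E
python3 - <<'E'
from h import *
for n in("top","scene"):
    p=camera(n); W=cloud(p); cv2.imwrite(f"pics/{n}0.png",p["image"][:,:,::-1]); np.savez(f"{n}0.npz",W=W,im=p["image"])
    for l in("base","top","bar","pad","spacer_40","coaster","remote","mug","candle"):
        for d in masks_of(p,l)[:6]:
            m=d["mask"]; w=W[m]; w=w[~np.isnan(w[:,0])]
            if len(w)<5: print(n,l,"few");continue
            zt=np.percentile(w[:,2],95); t=w[w[:,2]>zt-.006]
            print(n,l,round(d["conf"],2),np.round(d["rect"]),"ztop %.3f"%zt,"mean top",t[:,:2].mean(0).round(3),"bbox mid",((t.max(0)+t.min(0))/2)[:2].round(3))
print(get_obs())
E
```

```text
top base 0.7 [424. 260.  77. 111.] ztop 0.053 mean top [ 0.392 -0.239] bbox mid [ 0.392 -0.239]
top top 0.82 [202. 248.  99. 127.] ztop 0.051 mean top [0.504 0.235] bbox mid [0.505 0.237]
top bar 0.79 [198. 249.  98. 132.] ztop 0.051 mean top [0.504 0.235] bbox mid [0.505 0.237]
top pad 0.57 [422. 265.  84. 117.] ztop 0.053 mean top [ 0.392 -0.239] bbox mid [ 0.392 -0.239]
top pad 0.55 [222. 136.  51.  45.] ztop 0.012 mean top [0.753 0.186] bbox mid [0.755 0.197]
top spacer_40 0.8 [331. 276.  16.  10.] ztop 0.034 mean top [ 0.437 -0.04 ] bbox mid [ 0.437 -0.04 ]
top spacer_40 0.68 [313. 181.  17.  18.] ztop 0.042 mean top [ 0.646 -0.005] bbox mid [ 0.646 -0.005]
top spacer_40 0.67 [310. 231.  16.  20.] ztop 0.050 mean top [0.538 0.002] bbox mid [0.538 0.002]
top spacer_40 0.61 [277. 152.  17.  21.] ztop 0.042 mean top [0.709 0.072] bbox mid [0.71  0.073]
top spacer_40 0.58 [278. 197.  17.  19.] ztop 0.042 mean top [0.609 0.064] bbox mid [0.609 0.064]
top spacer_40 0.58 [342. 207.  12.  16.] ztop 0.042 mean top [ 0.591 -0.066] bbox mid [ 0.591 -0.066]
top coaster 0.71 [224. 135.  52. 
[... 2031 characters left out ...]
0.392 -0.243]
{'time_s': 1.0, 'q': array([-1.48230649e+00,  1.80790178e-01,  1.60702837e+00, -1.13928094e-06,
        1.35379319e+00, -2.06282493e-01]), 'dq': array([0.00014953, 0.00173041, 0.00049442, 0.00096347, 0.00098288,
       0.00095695]), 'joint_efforts': array([ 2.11982461e-05, -4.44846296e+01, -3.51685166e+01, -2.76449246e-04,
        6.20362334e-04, -4.57475338e-06]), 'eef_pos': array([ 0.16707634, -0.55019347,  0.20168026]), 'eef_rot': array([-9.55827120e-06,  9.89158289e-01,  1.46853260e-01,  6.35314079e-09]), 'wrist_force': array([-0.07721909, -0.54354942,  0.01812475]), 'torque': array([ 0.06144521, -0.03843721,  0.00623563]), 'grasp_force': 0.0, 'opening': 0.9967865250856295}
```

View pics/top0.png

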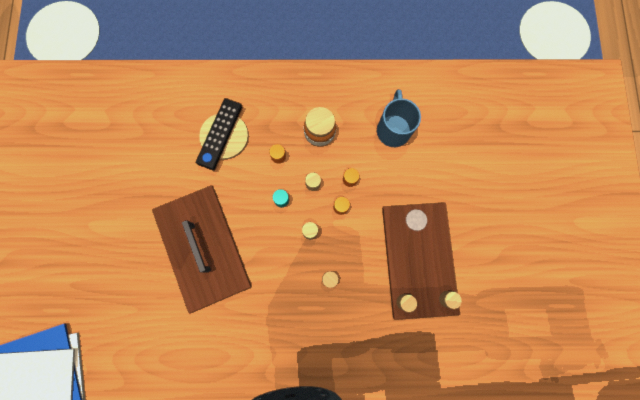

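Run:
```python
from h import *
im=cv2.imread("pics/scene0.png"); cv2.imwrite("pics/scene_crop.png",cv2.resize(im[100:340,150:470],None,fx=2.5,fy=2.5,interpolation=cv2.INTER_CUBIC))
# board geometry from clouds
def rect(W,lo,hi,c,r):
    m=(W[...,2]>lo)&(W[...,2]<hi)&(np.hypot(W[...,0]-c[0],W[...,1]-c[1])<r)
    P=W[m][:,:2]; return len(P),cv2.minAreaRect(np.float32(P*1000))
for n in("top","scene"):
    d=np.load(f"{n}0.npz"); W=d["W"]
    print(n,"base plate",rect(W,.010,.020,(.37,-.25),.19))
    print(n,"top plate",rect(W,.007,.018,(.504,.235),.16))
    print(n,"bar",rect(W,.045,.075,(.504,.235),.12))
    # posts
    m=(W[...,2]>.045)&(W[...,2]<.065)&(np.hypot(W[...,0]-.37,W[...,1]+.25)<.19)
    P=W[m]; k,l=cv2.connectedComponents(m.astype(np.uint8))
    for i in range(1,k):
        w=W[l==i]
        if len(w)>8: print(" post",len(w),((w.max(0)+w.min(0))/2).round(4),w.mean(0).round(4))
```

```text
top base plate (5605, ((457.7610778808594, -235.43447875976562), (201.78773498535156, 141.01390075683594), 3.443665027618408))
top top plate (6917, ((505.3084411621094, 236.75123596191406), (240.31011962890625, 140.88717651367188), 22.745548248291016))
top bar (383, ((504.99090576171875, 236.2251739501953), (109.57574462890625, 12.840667724609375), 22.599287033081055))
 post 249 [ 0.3949 -0.2837  0.0519] [ 0.3948 -0.2829  0.0541]
 post 241 [ 0.389  -0.194   0.0521] [ 0.3894 -0.1936  0.0543]
scene base plate (4298, ((456.87738037109375, -237.40460205078125), (204.1021270751953, 140.30616760253906), 3.4581093788146973))
scene top plate (3238, ((504.112060546875, 233.4940185546875), (239.7311553955078, 145.9387664794922), 22.461278915405273))
scene bar (286, ((504.07928466796875, 233.63644409179688), (110.29850006103516, 17.956787109375), 23.124326705932617))
 post 172 [ 0.3886 -0.1975  0.0513] [ 0.3904 -0.1977  0.0525]
 post 191 [ 0.3939 -0.2863  0.051 ] [ 0.3962 -0.2869  0.053 ]
```

View pics/scene_crop.png

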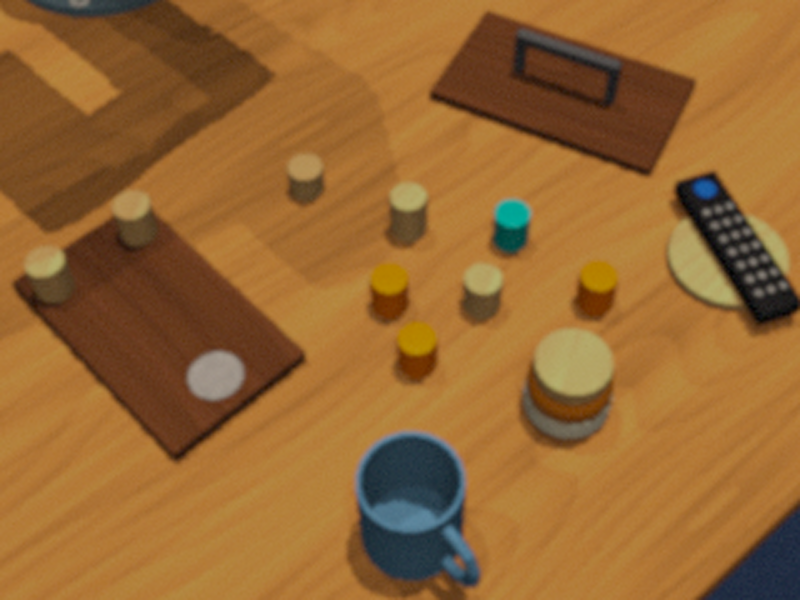

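Top view: the upright pale cylinders are (313,181), (310,231) and (331,279). Orange look-alikes are at (278,153), (351,176) and (342,205), turquoise at (280,198), and the posts at (409,303) and (453,300). Measured heights are 41, 49 and 33 mm, so the 40 mm spacer is (313,181) at about (0.646, -0.006). The scene crop agrees: its pale cylinder at (482,290) is mid-height.

The top board lies at (0.505, 0.235). The two cameras differ by about 3 mm, so I'll refine with the wrist camera.

```bash
cat >> h.py <<'E'
from scipy.spatial.transform import Rotation as Ro
def rel(x,y,z,yaw,o=None):
    """shift/turn to TCP target; yaw (deg) = world angle of tool y, mod 180"""
    o=o or get_obs(); q=np.array(o["eef_rot"]); R=Ro.from_quat(q[[1,2,3,0]]).as_matrix()
    s=R.T@(np.array([x,y,z])-o["eef_pos"])/.4
    a=np.degrees(np.arctan2(R[1,1],R[0,1])); t=[((a-yaw+k+180)%360-180) for k in(0,180)]
    print("shift",s.round(4),"turns(norm)",np.round(np.array(t)/180,4),"yaw",a.round(2),"q6",o["q"][5].round(3),"t",o["time_s"],"pos",o["eef_pos"].round(4))
def wrist():
    o=get_obs(); p=camera("wrist"); p=dict(p); p["obs"]=o; return p
E
python3 - <<'E'
from h import *
p=wrist(); print(np.array(p["T_tool_cam"]).round(3).tolist(), np.array(p["intrinsics"]).round(1).tolist())
rel(.45,-.24,.30,0)
E
```

```text
[[0.0, -0.952, -0.307, 0.078], [1.0, 0.001, -0.001, 0.001], [0.001, -0.307, 0.952, -0.172], [0.0, 0.0, 0.0, 1.0]] [[357.8, 0.0, 318.0], [0.0, 357.8, 203.3], [0.0, 0.0, 1.0]]
shift [ 0.9021 -0.5365 -0.2458] turns(norm) [-0.4062  0.5938] yaw -73.11 q6 -0.206 t 1.05 pos [ 0.1671 -0.5502  0.2017]
```

Request:
{"api": "play_rows", "payload": {"plan": [[60,[0.9,-0.54,-0.25],-0.41],[60,[0.9,-0.54,-0.25],-0.41],[60,[0.9,-0.54,-0.25],-0.41],[60,[0.9,-0.54,-0.25],-0.41],[60,[0.9,-0.54,-0.25],-0.41],[60,[0.9,-0.54,-0.25],-0.41],[60,[0.9,-0.54,-0.25],-0.41],[60,[0.9,-0.54,-0.25],-0.41],[60,[0.9,-0.54,-0.25],-0.41],[60,[0.9,-0.54,-0.25],-0.41]]}}

```text
time_s: 2.05
eef_pos: [0.4513, -0.2363, 0.3032]
eef_rot: [0.001, 0.7, 0.714, 0.001]
wrist_force: [0.1, -1.1, 0.0]
opening: 0.699
grasp_force: 0.0
```

```bash
cat >> h.py <<'E'
def comps(W,lo,hi,c,r,tag):
    m=(W[...,2]>lo)&(W[...,2]<hi)&(np.hypot(W[...,0]-c[0],W[...,1]-c[1])<r)
    k,l=cv2.connectedComponents(m.astype(np.uint8))
    for i in range(1,k):
        w=W[l==i]
        if len(w)>30:
            cc,rr=cv2.minEnclosingCircle(np.float32(w[:,:2]*1000)); print(tag,len(w),"circ",np.round(cc,1),round(rr,1),"minrect",cv2.minAreaRect(np.float32(w[:,:2]*1000)),"zmed",np.median(w[:,2]).round(4))
E
python3 - <<'E'
from h import *
rel(.646,-.006,.25,0)
p=wrist(); W=cloud(p); cv2.imwrite("pics/w1.png",p["image"][:,:,::-1])
comps(W,.049,.062,(.39,-.24),.1,"posts"); comps(W,.009,.021,(.475,-.24),.17,"plate")
comps(W,.036,.046,(.646,-.006),.05,"s40")
hsv=cv2.cvtColor(p["image"],cv2.COLOR_RGB2HSV)
m=((hsv[...,1]<70)&(hsv[...,2]>100)&(np.hypot(W[...,0]-.56,W[...,1]+.23)<.07)&(W[...,2]<.025))
w=W[m]; print("pad",m.sum(),cv2.minEnclosingCircle(np.float32(w[:,:2]*1000)),w.mean(0),np.median(w,0))
E
```

```text
shift [0.5665 0.4973 0.1339] turns(norm) [ 0.0061 -0.9939] yaw 1.09 q6 -0.736 t 2.05 pos [ 0.4513 -0.2363  0.3032]
posts 694 circ [ 386.5 -195.6] 16.9 minrect ((386.75341796875, -195.72451782226562), (32.76118469238281, 33.01090621948242), 42.518951416015625) zmed 0.0553
posts 586 circ [ 392.  -285.4] 17.0 minrect ((391.6938171386719, -285.05413818359375), (32.88606262207031, 33.16127014160156), 88.8487548828125) zmed 0.0551
plate 18419 circ [ 473.4 -235.3] 137.0 minrect ((473.68157958984375, -235.63397216796875), (240.51719665527344, 140.0914306640625), 3.3890533447265625) zmed 0.0152
pad 989 ((559.2586669921875, -230.46681213378906), 23.21428871154785) [ 0.55892158 -0.23002693  0.0160002 ] [ 0.55885164 -0.22989577  0.01599277]
```

View pics/w1.png

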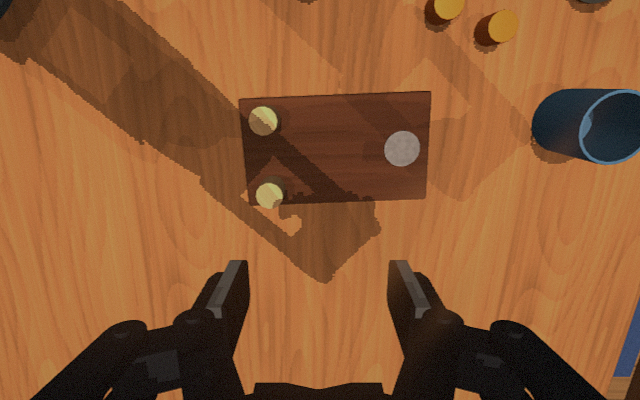

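Wrist view: the base is whole, with posts at (263,121) and (269,195) and the pad at (402,148). The pad is at (0.559, -0.2305, 0.016), consistent with the plate rectangle. Next I move over the spacer.

Request:
{"api": "play_rows", "payload": {"plan": [[60,[0.567,0.497,0.18],0.006],[60,[0.567,0.497,0.18],0.006],[60,[0.567,0.497,0.18],0.006],[60,[0.567,0.497,0.18],0.006],[60,[0.567,0.497,0.18],0.006],[60,[0.567,0.497,0.18],0.006],[60,[0.567,0.497,0.18],0.006],[60,[0.567,0.497,0.18],0.006],[60,[0.567,0.497,0.18],0.006]]}}

```text
time_s: 3.0
eef_pos: [0.6442, -0.0115, 0.2296]
eef_rot: [-0.0, 0.71, 0.704, -0.001]
wrist_force: [-0.2, 0.1, -0.2]
opening: 0.698
grasp_force: 0.0
```

Run:
```python
from h import *
p=wrist(); W=cloud(p); cv2.imwrite("pics/w2.png",p["image"][:,:,::-1])
comps(W,.036,.046,(.646,-.006),.1,"s40"); comps(W,.06,.078,(.768,-.02),.06,"candle")
comps(W,.044,.052,(.538,0),.05,"s48")
rel(.646,-.007,.008,0)
```

```text
s40 531 circ [706.3  70.5] 16.4 minrect ((702.3302612304688, 65.56449127197266), (17.468589782714844, 32.702030181884766), 50.894447326660156) zmed 0.0402
s40 982 circ [607.   63.3] 16.9 minrect ((607.1611938476562, 63.51612854003906), (33.403526306152344, 32.013832092285156), 88.05448150634766) zmed 0.0403
s40 51 circ [549.3   2.6] 9.6 minrect ((550.8126831054688, 2.903843879699707), (3.2348451614379883, 19.212600708007812), 9.650960922241211) zmed 0.0404
s40 827 circ [644.1  -6.3] 16.9 minrect ((643.8012084960938, -6.125444412231445), (32.92901611328125, 33.03025817871094), 17.285724639892578) zmed 0.0402
s40 298 circ [741.6 -18.8] 25.2 minrect ((736.1414184570312, -18.094518661499023), (50.475563049316406, 12.864726066589355), 82.1458969116211) zmed 0.0421
s40 728 circ [590.4 -67.4] 17.0 minrect ((590.1824951171875, -67.02774047851562), (32.851165771484375, 32.6141357421875), 21.139999389648438) zmed 0.0402
s40 696 circ [653.1 -89. ] 17.1 minrect ((652.78173828125, -88.87934875488281), (32.75068283081055, 33.202388763427734), 55.4301872253418) zmed 0.0401
candle 3405 circ [765.6 -22.1] 31.6 minrect ((765.4882202148438, -21.980934143066406), (61.94950485229492, 62.19144821166992), 84.1526107788086) zmed 0.0701
s48 899 circ [535.8   0.7] 17.2 minrect ((536.1779174804688, 0.7156925201416016), (33.513526916503906, 32.74052810668945), 83.8315658569336) zmed 0.0483
shift [0.0125 0.0042 0.5551] turns(norm) [-0.0029  0.9971] yaw -0.53 q6 -0.192 t 3.05 pos [ 0.6443 -0.0118  0.23  ]
```

View pics/w2.png

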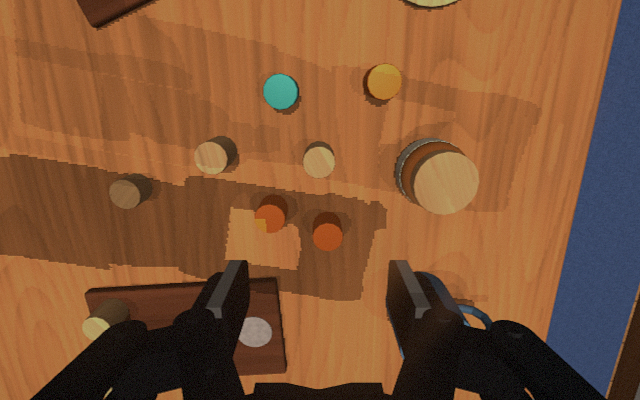

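The target pale spacer is at (319,161), between turquoise (281,91) and the oranges at (271,218) and (328,236). It measures (0.6440, -0.0062) with its top at 40.2 mm, and closing along x is free of obstacles. Descend and grip.

Request:
{"api": "play_rows", "payload": {"plan": [[60,[0.014,-0.001,0.12],-0.003],[60,[0.014,-0.001,0.24],-0.003],[60,[0.014,-0.001,0.36],-0.003],[60,[0.014,-0.001,0.46],-0.003],[60,[0.014,-0.001,0.52],-0.003],[60,[0.014,-0.001,0.55],-0.003],[60,[0.014,-0.001,0.567],-0.003],[60,[0.014,-0.001,0.567],-0.003],[60,[0.014,-0.001,0.567],-0.003]]}}

```text
time_s: 3.95
eef_pos: [0.6459, -0.0048, 0.0049]
eef_rot: [0.001, 0.706, 0.708, 0.001]
wrist_force: [0.1, -0.6, 0.6]
opening: 0.705
grasp_force: 0.0
```

Request:
{"api": "play_rows", "payload": {"plan": [[25,[0,0,0],0],[25,[0,0,0],0],[25,[0,0,0],0],[25,[0,0,0],0],[25,[0,0,0],0],[25,[0,0,0],0],[25,[0,0,0],0]]}}

```text
time_s: 4.65
eef_pos: [0.6455, -0.0042, 0.0047]
eef_rot: [0.001, 0.706, 0.708, 0.0]
wrist_force: [-1.5, 0.0, 5.6]
opening: 0.356
grasp_force: 58.8
```

Request:
{"api": "play_rows", "payload": {"plan": [[25,[0,0,-0.05],0],[25,[0,0,-0.15],0],[25,[0,0,-0.27],0],[25,[0,0,-0.3],0],[25,[-0.05,-0.02,-0.3],0],[25,[-0.15,-0.06,-0.3],0],[25,[-0.25,-0.1,-0.3],0],[25,[-0.35,-0.14,-0.3],0],[25,[-0.4,-0.16,-0.3],0],[25,[-0.4,-0.16,-0.3],0]]}}

```text
time_s: 5.65
eef_pos: [0.58, -0.1672, 0.1231]
eef_rot: [0.0, 0.707, 0.707, -0.0]
wrist_force: [0.1, 1.7, -0.9]
opening: 0.354
grasp_force: 59.4
```

Run:
```python
from h import *
p=wrist(); W=cloud(p); o=p["obs"]
cv2.imwrite("pics/w3.png",p["image"][:,:,::-1])
print(o["eef_pos"],o["opening"],o["grasp_force"])
e=o["eef_pos"]; m=(np.hypot(W[...,0]-e[0],W[...,1]-e[1])<.03)&(W[...,2]>.05)
m2=masks_of(p,"spacer_40")
for d in m2:
    w=W[d["mask"]]; w=w[~np.isnan(w[:,0])]; t=w[w[:,2]>np.percentile(w[:,2],95)-.006]
    print(d["rect"],np.median(t,0).round(4),cv2.minEnclosingCircle(np.float32(t[:,:2]*1000)))
rel(.5588,-.2303,.05,0)
```

```text
[ 0.57999265 -0.16721554  0.12313473] 0.3538232262867384 59.41106200218201
[110.2, 22.9, 73.3, 45.8] [ 0.436  -0.0445  0.0324] ((434.98126220703125, -40.765777587890625), 17.395654678344727)
[336.5, 52.9, 50.2, 58.4] [ 0.5902 -0.0675  0.0403] ((590.2792358398438, -67.62376403808594), 16.864824295043945)
[316.7, 265.8, 70.2, 99.6] [ 0.5798 -0.1674  0.1586] ((579.8987426757812, -169.20785522460938), 17.22555160522461)
[420.9, 85.6, 60.3, 49.0] [ 0.6522 -0.0895  0.0402] ((652.6572265625, -89.42876434326172), 16.797800064086914)
shift [-0.1649 -0.0557  0.1825] turns(norm) [ 5.000e-04 -9.995e-01] yaw 0.08 q6 -0.474 t 5.75 pos [ 0.5809 -0.1643  0.123 ]
```

View pics/w3.png

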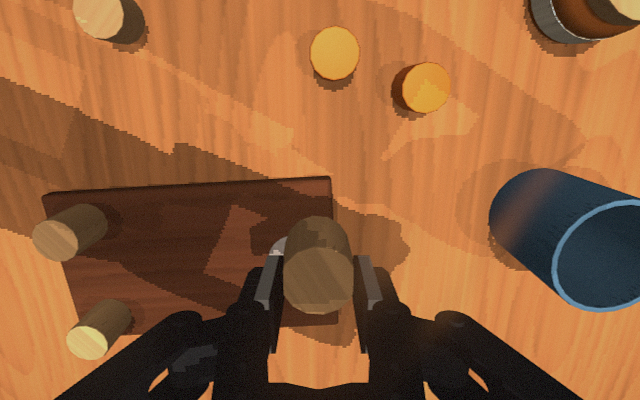

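The spacer is held upright between the fingers at (317,265), centred in x and about 2 mm towards -y. Move over the pad and lower.

Request:
{"api": "play_rows", "payload": {"plan": [[25,[-0.06,-0.02,0],0],[25,[-0.12,-0.04,0],0],[25,[-0.16,-0.056,0.03],0],[25,[-0.16,-0.056,0.1],0],[25,[-0.16,-0.056,0.16],0],[25,[-0.16,-0.056,0.2],0],[25,[-0.16,-0.056,0.225],0],[25,[-0.16,-0.056,0.235],0],[25,[-0.16,-0.056,0.235],0],[25,[-0.16,-0.056,0.235],0]]}}

```text
time_s: 6.75
eef_pos: [0.5595, -0.2287, 0.0299]
eef_rot: [0.001, 0.706, 0.708, 0.0]
wrist_force: [-0.0, 0.4, -0.8]
opening: 0.357
grasp_force: 59.4
```

Run:
```python
from h import *
p=wrist(); W=cloud(p); o=p["obs"]; e=o["eef_pos"]
m=(np.hypot(W[...,0]-e[0],W[...,1]-e[1])<.03)&(W[...,2]>.05)
for d in masks_of(p,"spacer_40"):
    w=W[d["mask"]]; w=w[~np.isnan(w[:,0])]; t=w[w[:,2]>np.percentile(w[:,2],95)-.006]
    print(d["rect"],np.median(t,0).round(4),cv2.minEnclosingCircle(np.float32(t[:,:2]*1000)))
comps(W,.009,.021,(.475,-.24),.17,"plate")
rel(.5588,-.2285,.0207,0); print(o["wrist_force"])
```

```text
[318.1, 264.6, 71.9, 100.1] [ 0.5588 -0.2288  0.0654] ((558.7732543945312, -230.5791473388672), 17.23589324951172)
plate 66683 circ [ 477.4 -222.1] 127.8 minrect ((478.4151916503906, -235.4121856689453), (231.4241180419922, 139.85879516601562), 3.3826675415039062) zmed 0.0153
plate 2174 circ [ 558.5 -287.6] 27.6 minrect ((558.3856201171875, -284.8271484375), (49.61887741088867, 31.183897018432617), 3.1423535346984863) zmed 0.0152
shift [ 0.0008 -0.0018  0.0234] turns(norm) [ 9.000e-04 -9.991e-01] yaw 0.16 q6 -0.587 t 6.85 pos [ 0.5595 -0.2288  0.0301]
[-0.00520534  0.42098468 -0.75067042]
```

The spacer is within 1 mm of the pad centre and about 10 mm above it. Lower it.

Request:
{"api": "play_rows", "payload": {"plan": [[25,[0,0,0.01],0],[25,[0,0,0.018],0],[25,[0,0,0.022],0],[25,[0,0,0.024],0],[25,[0,0,0.025],0],[25,[0,0,0.025],0]]}}

```text
time_s: 7.45
eef_pos: [0.5586, -0.2286, 0.0198]
eef_rot: [-0.0, 0.706, 0.708, -0.0]
wrist_force: [-3.2, 1.2, 8.6]
opening: 0.355
grasp_force: 60.4
```

Contact (8.6 N). Release, then retreat straight up.

Request:
{"api": "play_rows", "payload": {"plan": [[35,[0,0,-0.001],0],[45,[0,0,-0.001],0],[60,[0,0,-0.001],0],[60,[0,0,-0.001],0],[60,[0,0,-0.01],0],[60,[0,0,-0.05],0],[60,[0,0,-0.15],0],[60,[0,0,-0.27],0],[60,[0,0,-0.4],0],[60,[0,0,-0.45],0]]}}

```text
time_s: 8.45
eef_pos: [0.561, -0.2298, 0.2064]
eef_rot: [0.005, 0.706, 0.708, 0.001]
wrist_force: [0.6, -1.2, -0.0]
opening: 0.698
grasp_force: 0.0
```

Run:
```python
from h import *
p=wrist(); W=cloud(p)
comps(W,.05,.062,(.475,-.235),.13,"supports")
comps(W,.009,.021,(.475,-.235),.17,"plate")
rel(.505,.236,.26,112.7)
```

```text
supports 1195 circ [ 387.2 -195.4] 17.3 minrect ((387.2129211425781, -195.6006317138672), (33.14809036254883, 33.250694274902344), 67.80197143554688) zmed 0.0552
supports 1005 circ [ 557.  -230.5] 16.9 minrect ((556.7881469726562, -230.54830932617188), (32.55207443237305, 33.240901947021484), 0.4598817527294159) zmed 0.0552
supports 945 circ [ 392.3 -285.1] 17.2 minrect ((392.3910217285156, -285.2342224121094), (32.93407440185547, 33.535240173339844), 71.91033172607422) zmed 0.0552
plate 26445 circ [ 474.3 -234.5] 137.2 minrect ((474.198974609375, -235.634765625), (239.53126525878906, 139.98733520507812), 3.4045889377593994) zmed 0.0153
shift [ 1.1655 -0.1378 -0.1377] turns(norm) [-0.6252  0.3748] yaw 0.17 q6 -0.587 t 8.5 pos [ 0.5621 -0.2304  0.2089]
```

All three supports read 55.2 mm, and the spacer is 2 mm from the pad centre. Next, over to the top board.

Request:
{"api": "play_rows", "payload": {"plan": [[60,[0.15,-0.02,-0.05],0.04],[60,[0.3,-0.04,-0.14],0.08],[60,[0.9,-0.11,-0.14],0.375],[60,[0.9,-0.11,-0.14],0.375],[60,[0.9,-0.11,-0.14],0.375],[60,[0.9,-0.11,-0.14],0.375],[60,[0.9,-0.11,-0.14],0.375],[60,[0.9,-0.11,-0.14],0.375],[60,[0.9,-0.11,-0.14],0.375],[60,[0.9,-0.11,-0.14],0.375]]}}

```text
time_s: 9.5
eef_pos: [0.5134, 0.1329, 0.256]
eef_rot: [0.0, 0.98, 0.197, 0.001]
wrist_force: [0.2, -0.9, -0.2]
opening: 0.703
grasp_force: 0.0
```

Run:
```python
from h import *
p=wrist(); W=cloud(p)
comps(W,.050,.07,(.505,.235),.12,"bar"); comps(W,.007,.018,(.505,.235),.17,"plate")
rel(.505,.236,.16,-67.4)
```

```text
bar 1489 circ [503.6 234.7] 54.5 minrect ((502.9818115234375, 236.12120056152344), (108.91729736328125, 12.68867015838623), 22.644067764282227) zmed 0.0632
plate 24219 circ [503.2 236.3] 137.0 minrect ((503.15765380859375, 236.53414916992188), (239.75698852539062, 140.3890838623047), 22.592376708984375) zmed 0.0125
shift [ 0.081  -0.2483  0.2392] turns(norm) [ 0.0014 -0.9986] yaw -67.16 q6 1.2 t 9.55 pos [0.5136 0.1319 0.2557]
```

Request:
{"api": "play_rows", "payload": {"plan": [[60,[0.077,-0.25,0.1],0.001],[60,[0.077,-0.25,0.15],0.001],[60,[0.077,-0.251,0.2],0.001],[60,[0.077,-0.251,0.3],0.001],[60,[0.077,-0.251,0.4],0.001],[60,[0.077,-0.251,0.48],0.001],[60,[0.077,-0.251,0.53],0.001],[60,[0.077,-0.251,0.547],0.001],[60,[0.077,-0.251,0.547],0.001],[60,[0.077,-0.251,0.547],0.001]]}}

```text
time_s: 10.55
eef_pos: [0.5048, 0.2358, 0.0375]
eef_rot: [-0.0, 0.981, 0.195, 0.001]
wrist_force: [-0.1, 0.1, 0.3]
opening: 0.702
grasp_force: 0.0
```

Request:
{"api": "play_rows", "payload": {"plan": [[0,[0,0,0],0],[0,[0,0,0],0],[0,[0,0,0],0],[0,[0,0,0],0],[0,[0,0,0],0],[0,[0,0,0],0],[0,[0,0,0],0],[0,[0,0,0],0]]}}

```text
time_s: 11.35
eef_pos: [0.5034, 0.236, 0.036]
eef_rot: [0.0, 0.981, 0.195, -0.0]
wrist_force: [-0.4, 0.4, 0.5]
opening: 0.001
grasp_force: 0.0
```

The fingers shut fully with no force, so the grasp missed the bar. I'll look before moving.

Run:
```python
from h import *
p=wrist(); cv2.imwrite("pics/w4.png",p["image"][:,:,::-1]); W=cloud(p)
comps(W,.050,.072,(.505,.235),.15,"bar"); comps(W,.007,.018,(.505,.235),.17,"plate")
print(p["obs"]["opening"],p["obs"]["grasp_force"])
```

```text
bar 3120 circ [532.1 247.3] 24.5 minrect ((532.2427978515625, 247.2542266845703), (48.264625549316406, 13.153197288513184), 22.225736618041992) zmed 0.0632
bar 139 circ [457.3 216.7] 4.7 minrect ((457.3806457519531, 216.3690643310547), (8.94742488861084, 5.497757434844971), 22.115333557128906) zmed 0.0633
plate 70835 circ [529. 247.] 113.8 minrect ((529.3283081054688, 246.8410186767578), (182.96035766601562, 140.7308807373047), 22.550865173339844) zmed 0.0123
plate 286 circ [401.9 194.4] 10.6 minrect ((402.11041259765625, 193.7977294921875), (20.320947647094727, 10.392725944519043), 23.203659057617188) zmed 0.0124
0.0006354318418470663 0.0
```

View pics/w4.png

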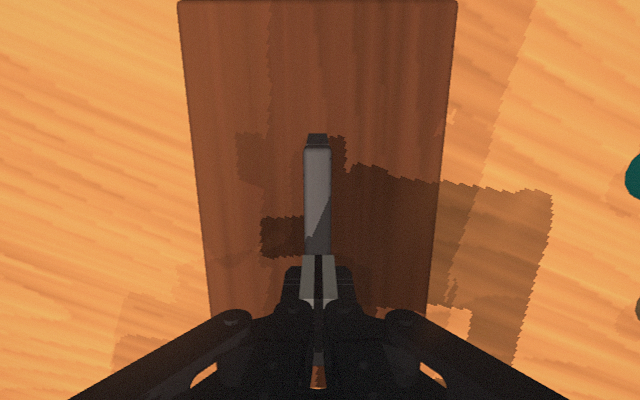

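Run:
```python
from h import *
p=wrist(); W=cloud(p); o=p["obs"]
q=np.array(o["eef_rot"]); R=Ro.from_quat(q[[1,2,3,0]]).as_matrix()
L=(W-o["eef_pos"])@R*1000
for v in (225,245,252,258,264,270,280,290,300):
    print(v,[tuple(int(round(a)) if a==a else None for a in L[v,u]) for u in (296,302,307,312,318,324,330,335,342)])
for l in ("bar","top"):
    for d in masks_of(p,l): print(l,d["conf"],d["rect"])
print(o["joint_efforts"].round(2),o["wrist_force"])
```

```text
225 [(1, -12, 25), (2, -9, 23), (21, -4, -28), (21, -2, -27), (21, 1, -26), (21, 3, -27), (21, 6, -25), (1, 11, 24), (1, 15, 24)]
245 [(-11, -12, 22), (-12, -9, 24), (12, -4, -27), (12, -2, -28), (12, 1, -28), (12, 3, -27), (11, 6, -26), (-11, 11, 23), (-12, 15, 25)]
252 [(-17, -13, 25), (-16, -9, 23), (8, -4, -27), (8, -2, -27), (9, 1, -29), (8, 3, -27), (8, 6, -25), (-16, 11, 23), (-16, 15, 24)]
258 [(-20, -13, 23), (10, -6, -37), (10, -4, -37), (10, -2, -37), (10, 1, -37), (10, 3, -37), (10, 6, -37), (-20, 11, 24), (-20, 15, 24)]
264 [(-24, -13, 24), (11, -6, -43), (11, -4, -43), (10, -2, -42), (10, 1, -42), (11, 3, -43), (10, 6, -43), (-24, 11, 24), (-24, 15, 23)]
270 [(6, -8, -40), (10, -5, -47), (10, -4, -47), (10, -2, -46), (11, 1, -48), (10, 3, -47), (10, 5, -47), (6, 8, -40), (6, 11, -40)]
280 [(6, -8, -48), (11, -5, -56), (10, -3, -55), (10, -1, -55), (11, 1, -55), (10, 3, -55), (10, 5, -55), (11, 7, -56), (6, 10, -47)]
290 [(7, -7, -56), (10, -5, -62), (11, -3, -63), (11, -1, -63), (10, 1, -62), (10, 3, -61), (10, 5, -62), (11, 7, -62), (6, 10, -56)]
300 [(11, -6, -70), (11, -4, -69), (9, -3, -67), (10, -1, -67), (10, 1, -67), (10, 3, -68), (10, 5, -68), (12, 6, -70), (11, 9, -69)]
bar 0.56 [315.5, 193.7, 277.7, 387.4]
top 0.78 [319.3, 193.2, 284.4, 386.3]
[  0.   -46.27 -28.67   0.     0.    -0.  ] [ 0.79478828 -0.24283658 -0.41749547]
```

Request:
{"api": "play_rows", "payload": {"plan": [[40,[0,0,0],0],[40,[0,0,0],0],[40,[0,0,0],0],[40,[0,0,0],0]]}}

```text
time_s: 11.95
eef_pos: [0.5035, 0.236, 0.0361]
eef_rot: [0.0, 0.981, 0.195, 0.0]
wrist_force: [0.3, 0.2, -0.7]
opening: 0.47
grasp_force: 0.0
```

Request:
{"api": "play_rows", "payload": {"plan": [[30,[0,0,0],0],[22,[0,0,0],0],[18,[0,0,0],0],[14,[0,0,0],0],[10,[0,0,0],0],[6,[0,0,0],0],[6,[0,0,0],0],[6,[0,0,0],0]]}}

```text
time_s: 12.75
eef_pos: [0.5035, 0.236, 0.0361]
eef_rot: [-0.0, 0.981, 0.195, -0.0]
wrist_force: [-0.1, 0.9, -0.4]
opening: 0.071
grasp_force: 0.0
```

Run:
```python
from h import *
p=wrist(); W=cloud(p); o=p["obs"]
q=np.array(o["eef_rot"]); R=Ro.from_quat(q[[1,2,3,0]]).as_matrix()
L=(W-o["eef_pos"])@R*1000
cv2.imwrite("pics/w5.png",cv2.resize(p["image"][180:330,210:430,::-1],None,fx=3.5,fy=3.5))
print(o["opening"],o["grasp_force"],o["eef_pos"])
for z0,z1 in((-12,-2),(-25,-15),(-45,-35),(-60,-50)):
    m=(abs(L[...,0])<14)&(L[...,2]>z0)&(L[...,2]<z1)&(abs(L[...,1])<50); print(z0,m.sum(),np.histogram(L[m][:,1],bins=range(-30,31,3))[0])
```

```text
0.07128130424726974 0.0 [0.50348072 0.23604441 0.0360873 ]
-12 0 [0 0 0 0 0 0 0 0 0 0 0 0 0 0 0 0 0 0 0 0]
-25 7 [0 0 0 0 0 0 0 0 2 0 0 0 5 0 0 0 0 0 0 0]
-45 686 [ 0  0  0  0 13 74 64 82 81 28  0 77 84 63 78 42  0  0  0  0]
-60 1002 [  0   0   0   0  38 111  92 105 111  37   0 101 107  95 119  86   0   0
   0   0]
```

View pics/w5.png

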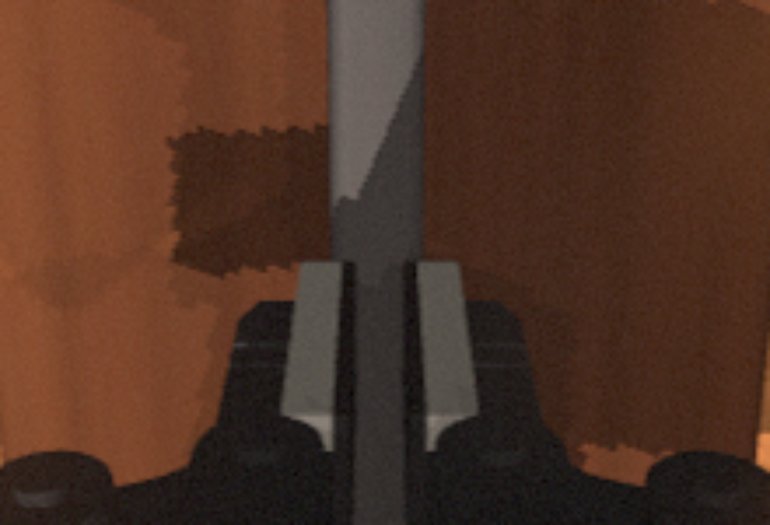

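The crop shows the pads side by side above the bar, with tips ending around row 262 and the bar passing behind them. Measured through the calibrated camera, the tips are about 33 mm behind the reported TCP, so they closed just above the bar. I'll open, go 12 mm lower (clear of the board either way), close and check.

Request:
{"api": "play_rows", "payload": {"plan": [[40,[0,0,0],0],[40,[0,0,0],0],[40,[0,0,0],0],[40,[0,0,0.01],0],[40,[0,0,0.02],0],[40,[0,0,0.03],0],[40,[0,0,0.03],0],[40,[0,0,0.03],0]]}}

```text
time_s: 13.6
eef_pos: [0.5033, 0.236, 0.0238]
eef_rot: [0.0, 0.981, 0.195, -0.0]
wrist_force: [0.8, -0.1, 0.3]
opening: 0.467
grasp_force: 0.0
```

Run:
```python
from h import *
p=wrist(); W=cloud(p); o=p["obs"]
q=np.array(o["eef_rot"]); R=Ro.from_quat(q[[1,2,3,0]]).as_matrix()
L=(W-o["eef_pos"])@R*1000
print(o["opening"],o["eef_pos"],o["wrist_force"])
m=(L[...,2]<-5)&(L[...,2]>-60)&(abs(L[...,0])<16)&(abs(L[...,1])>14)&(abs(L[...,1])<60)
F=L[m]; print("wrist: finger z max",np.percentile(F[:,2],[50,90,99,100]),"x",F[:,0].min(),F[:,0].max(),"y",F[:,1].min(),F[:,1].max())
for n in("scene","top"):
    p=camera(n); L=(cloud(p)-o["eef_pos"])@R*1000
    m=(L[...,2]<15)&(L[...,2]>-60)&(abs(L[...,0])<16)&(abs(L[...,1])>12)&(abs(L[...,1])<50); F=L[m]
    print(n,len(F),np.histogram(F[:,2],bins=range(-60,20,5)))
    cv2.imwrite(f"pics/{n}1.png",p["image"][:,:,::-1])
im=cv2.imread("pics/scene1.png"); cv2.imwrite("pics/sc1.png",cv2.resize(im[70:190,300:460],None,fx=5,fy=5,interpolation=cv2.INTER_CUBIC))
```

```text
0.46708496122873544 [0.50326202 0.23597365 0.02377163] [ 0.78256574 -0.13129481  0.26328019]
wrist: finger z max [-49.13561286 -38.34966815 -33.36466289 -31.19425749] x -12.239742103370652 11.24431040885718 y -33.032159167256836 34.575545608651375
scene 279 (array([ 16,  22,  19,  25,  19,  12,   3,   0,   0,   0,   0,   0,   0,
         3, 160]), array([-60, -55, -50, -45, -40, -35, -30, -25, -20, -15, -10,  -5,   0,
         5,  10,  15]))
top 278 (array([  3,   2,   5,   3,   2,   0,   0,   0,   0,   0,   0,   0,   0,
        13, 250]), array([-60, -55, -50, -45, -40, -35, -30, -25, -20, -15, -10,  -5,   0,
         5,  10,  15]))
```

View pics/sc1.png

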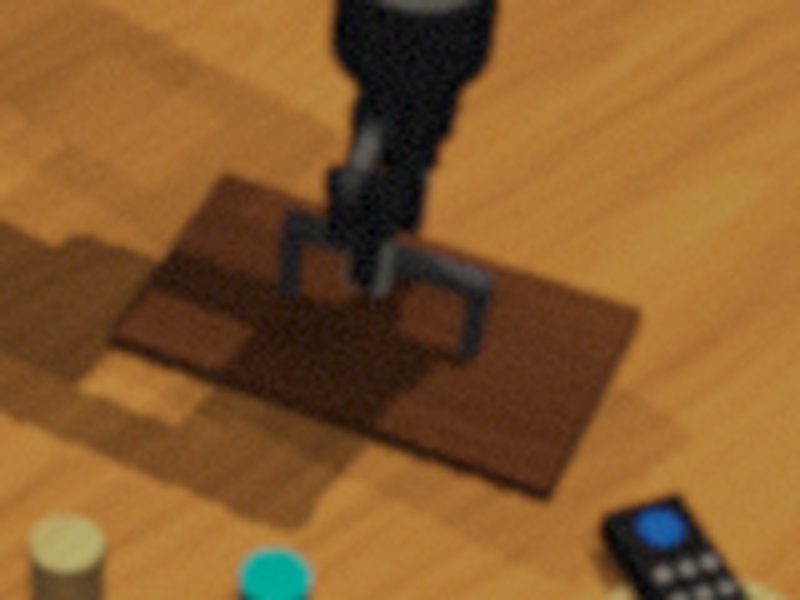

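Scene crop: the finger at (380,285) ends only slightly below the bar. Both cameras put the tips about 30 mm behind the TCP. Lower a further 14 mm and close.

Request:
{"api": "play_rows", "payload": {"plan": [[40,[0,0,0.012],0],[40,[0,0,0.024],0],[40,[0,0,0.034],0],[40,[0,0,0.034],0],[25,[0,0,0.034],0],[15,[0,0,0.034],0],[3,[0,0,0.034],0],[3,[0,0,0.034],0],[3,[0,0,0.034],0],[3,[0,0,0.034],0]]}}

```text
time_s: 14.75
eef_pos: [0.5037, 0.2361, 0.0108]
eef_rot: [-0.0, 0.981, 0.195, 0.0]
wrist_force: [-0.9, 0.3, 1.7]
opening: 0.123
grasp_force: 59.1
```

Gripped. Lift and check.

Request:
{"api": "play_rows", "payload": {"plan": [[3,[0,0,-0.01],0],[3,[0,0,-0.03],0],[3,[0,0,-0.07],0],[3,[0,0,-0.13],0],[3,[0,0,-0.2],0],[3,[0,0,-0.26],0],[3,[0,0,-0.3],0],[3,[0,0,-0.3],0],[3,[0,0,-0.3],0]]}}

```text
time_s: 15.65
eef_pos: [0.5032, 0.236, 0.1303]
eef_rot: [-0.0, 0.981, 0.195, -0.0]
wrist_force: [-0.2, -0.4, -4.2]
opening: 0.128
grasp_force: 58.6
```

```bash
cat >> h.py <<'E'
def plane(p):
    W=cloud(p); o=p["obs"]; q=np.array(o["eef_rot"]); R=Ro.from_quat(q[[1,2,3,0]]).as_matrix()
    L=(W-o["eef_pos"])@R; m=(L[...,2]>-.012)&(L[...,2]<.02)&(abs(L[...,0])<.16)&(abs(L[...,1])<.1)
    P=W[m]; c=P.mean(0); n=np.linalg.svd((P-c)[::7],full_matrices=False)[2][2]; n*=np.sign(n[2])
    Q=L[m]; r=cv2.minAreaRect(np.float32(Q[:,:2]*1000)); b=cv2.boxPoints(r)
    print("plane n",n.round(4),"zmed",np.median(P[:,2]).round(4),"pts",len(P)); print("tool-frame rect",r,"corners",b.round(1).tolist()); print("world rect",cv2.minAreaRect(np.float32(P[:,:2]*1000)))
E
python3 - <<'E'
from h import *
p=wrist(); plane(p); o=p["obs"]; print(o["eef_pos"],o["wrist_force"],o["torque"],o["opening"],o["grasp_force"])
rel(.474,-.2356,.13,-86.6)
E
```

```text
plane n [ 1.4e-03 -8.0e-04  1.0e+00] zmed 0.1318 pts 80603
tool-frame rect ((10.825508117675781, 0.46091461181640625), (140.4393310546875, 206.406494140625), 89.8874740600586) corners [[-92.5, -69.5999984741211], [113.9000015258789, -70.0], [114.19999694824219, 70.5], [-92.19999694824219, 70.9000015258789]]
world rect ((513.3936157226562, 239.6746063232422), (206.406494140625, 140.43931579589844), 22.583019256591797)
[0.50321379 0.23596295 0.13030046] [-0.16490189 -0.41996884 -4.18241061] [-0.02332318 -0.00999673  0.03266776] 0.1280839329049358 58.56763422489166
shift [-5.1650e-01  1.0618e+00 -7.0000e-04] turns(norm) [ 0.1059 -0.8941] yaw -67.53 q6 1.404 t 15.7 pos [0.5026 0.2358 0.1295]
```

The board is level and held (3.8 N). Its underside is about 10.5 mm below the TCP. Carry it over in two calls.

Request:
{"api": "play_rows", "payload": {"plan": [[3,[-0.015,0.03,0],0.004],[3,[-0.04,0.08,0],0.01],[3,[-0.075,0.15,0],0.016],[3,[-0.12,0.24,0],0.026],[3,[-0.165,0.33,0],0.036],[3,[-0.21,0.42,0],0.046],[3,[-0.25,0.51,0],0.056],[3,[-0.285,0.58,0],0.062],[3,[-0.305,0.62,0],0.066],[3,[-0.315,0.64,0],0.07]]}}

```text
time_s: 16.7
eef_pos: [0.4837, -0.0508, 0.1295]
eef_rot: [-0.0, 0.996, 0.084, -0.001]
wrist_force: [1.2, 0.1, -3.2]
opening: 0.125
grasp_force: 58.7
```

Run:
```python
from h import *
rel(.474,-.2356,.10,-86.7); o=get_obs(); print(o["grasp_force"],o["opening"])
```

```text
shift [-0.1013  0.4514  0.0737] turns(norm) [ 0.0354 -0.9646] yaw -80.34 q6 1.053 t 16.7 pos [ 0.4837 -0.0508  0.1295]
58.667038679122925 0.12458140174842292
```

Request:
{"api": "play_rows", "payload": {"plan": [[3,[-0.01,0.04,0],0.004],[3,[-0.025,0.1,0],0.01],[3,[-0.04,0.18,0],0.016],[3,[-0.06,0.26,0],0.022],[3,[-0.08,0.34,0.01],0.028],[3,[-0.09,0.4,0.03],0.034],[3,[-0.1,0.44,0.05],0.036],[3,[-0.102,0.456,0.07],0.036],[3,[-0.102,0.456,0.074],0.036],[3,[-0.102,0.456,0.074],0.036]]}}

```text
time_s: 17.7
eef_pos: [0.4755, -0.2339, 0.1]
eef_rot: [-0.001, 1.0, 0.03, -0.001]
wrist_force: [0.3, -0.4, -1.9]
opening: 0.128
grasp_force: 58.7
```

Run:
```python
from h import *
p=wrist(); plane(p); p=wrist(); o=p["obs"]; W=cloud(p)
print(o["grasp_force"],o["opening"],o["wrist_force"]); rel(.474,-.2356,.0657,-86.7)
for n in ("top","scene"):
    t=camera(n); W=cloud(t); m=(W[...,2]>.093)&(W[...,2]<.110)&(np.hypot(W[...,0]-.474,W[...,1]+.235)<.15)
    print(n,"board",cv2.minAreaRect(np.float32(W[m][:,:2]*1000)),np.median(W[m][:,2]))
```

```text
plane n [ 0.0025 -0.0019  1.    ] zmed 0.1015 pts 80601
tool-frame rect ((10.695953369140625, 0.6723709106445312), (140.23043823242188, 207.24046325683594), 89.95413208007812) corners [[-93.0, -69.4000015258789], [114.30000305175781, -69.5], [114.4000015258789, 70.69999694824219], [-92.9000015258789, 70.9000015258789]]
world rect ((486.21337890625, -233.95318603515625), (207.23939514160156, 140.22987365722656), 3.4837136268615723)
58.699378967285156 0.12772501510792908 [ 0.40130958  0.62859005 -2.71736139]
shift [-0.0056  0.003   0.0882] turns(norm) [ 9.000e-04 -9.991e-01] yaw -86.53 q6 0.829 t 17.8 pos [ 0.4762 -0.2343  0.101 ]
top board ((479.2570495605469, -233.4398956298828), (238.3908233642578, 140.43551635742188), 3.6147072315216064) 0.10168372023405742
scene board ((478.02044677734375, -235.96060180664062), (241.2745819091797, 141.01919555664062), 3.3184547424316406) 0.10123036977236673
```

Within 3 mm of the base. Lower with a small correction, slowing near contact.

Request:
{"api": "play_rows", "payload": {"plan": [[3,[-0.003,0.001,0.01],0],[3,[-0.006,0.003,0.03],0],[3,[-0.006,0.003,0.05],0],[3,[-0.006,0.003,0.065],0],[3,[-0.006,0.003,0.075],0],[3,[-0.006,0.003,0.08],0],[3,[-0.006,0.003,0.083],0],[3,[-0.006,0.003,0.085],0],[3,[-0.006,0.003,0.085],0]]}}

```text
time_s: 18.8
eef_pos: [0.4737, -0.2368, 0.067]
eef_rot: [0.0, 1.0, 0.03, 0.0]
wrist_force: [0.5, 1.2, -3.0]
opening: 0.13
grasp_force: 58.7
```

Request:
{"api": "play_rows", "payload": {"plan": [[3,[0,0,0.001],0],[3,[0,0,0.002],0],[3,[0,0,0.003],0],[3,[0,0,0.004],0],[3,[0,0,0.004],0]]}}

```text
time_s: 19.3
eef_pos: [0.4737, -0.2368, 0.0658]
eef_rot: [0.0, 1.0, 0.03, 0.0]
wrist_force: [-2.1, 1.1, 2.7]
opening: 0.125
grasp_force: 59.4
```

Run:
```python
from h import *
p=wrist(); plane(p); o=p["obs"]; print(o["eef_pos"],o["wrist_force"],o["torque"])
```

```text
plane n [ 6.0e-04 -1.1e-03  1.0e+00] zmed 0.0673 pts 80651
tool-frame rect ((10.987632751464844, 0.46997833251953125), (140.5882110595703, 206.34095764160156), 89.90018463134766) corners [[-92.30000305175781, -69.5999984741211], [114.0, -70.0], [114.30000305175781, 70.5999984741211], [-92.0999984741211, 70.9000015258789]]
world rect ((484.72467041015625, -236.63839721679688), (206.34107971191406, 140.58816528320312), 3.495175361633301)
[ 0.47372847 -0.23681951  0.06575736] [-2.09642543  1.13462143  2.65135332] [ 0.2149126   0.35531271 -0.03115272]
```

Contact carries the board's weight and it's level with the underside at 55.3 mm. Release slowly and retreat.

Request:
{"api": "play_rows", "payload": {"plan": [[14,[0,0,0],0],[20,[0,0,0],0],[30,[0,0,0],0],[45,[0,0,0],0],[45,[0,0,0],0],[45,[0,0,-0.03],0],[45,[0,0,-0.1],0],[45,[0,0,-0.2],0],[45,[0,0,-0.3],0],[45,[0,0,-0.3],0]]}}

```text
time_s: 20.35
eef_pos: [0.477, -0.2393, 0.1928]
eef_rot: [0.004, 1.0, 0.03, 0.005]
wrist_force: [0.8, -0.2, 0.6]
opening: 0.525
grasp_force: 0.0
```

Run:
```python
from h import *
p=wrist(); W=cloud(p); print(p["obs"]["eef_pos"])
comps(W,.060,.075,(.474,-.236),.17,"board")
t=camera("scene"); W=cloud(t)
comps(W,.062,.073,(.474,-.236),.17,"scene board"); cv2.imwrite("pics/end.png",cv2.resize(t["image"][80:340,130:480,::-1],None,fx=2.2,fy=2.2))
m=(W[...,2]>.060)&(W[...,2]<.075)&(np.hypot(W[...,0]-.474,W[...,1]+.236)<.14); P=W[m]; n=np.linalg.svd(P-P.mean(0),full_matrices=False)[2][2]; print(n)
for c,r,lo,hi,g in(((.438,-.043),.04,.027,.037,"s32"),((.537,0),.04,.042,.052,"s48")): comps(W,lo,hi,c,r,g)
```

```text
[ 0.47704939 -0.23932034  0.19280803]
board 39113 circ [ 477.3 -237.1] 134.1 minrect ((473.3061828613281, -237.16114807128906), (239.38902282714844, 140.42845153808594), 3.399575710296631) zmed 0.0674
scene board 5908 circ [ 475.6 -238. ] 136.9 minrect ((475.0614013671875, -238.4296875), (242.30459594726562, 140.53297424316406), 3.3564069271087646) zmed 0.0658
[ 4.95578491e-04 -8.70107719e-05  9.99999873e-01]
s32 129 circ [435.5 -41.8] 17.4 minrect ((435.4140625, -42.76454162597656), (32.46734619140625, 33.04238510131836), 46.797569274902344) zmed 0.0304
s48 147 circ [536.8  -2.1] 17.8 minrect ((536.4706420898438, -0.6516342163085938), (31.95507049560547, 33.31974792480469), 83.92669677734375) zmed 0.0466
```

View pics/end.png

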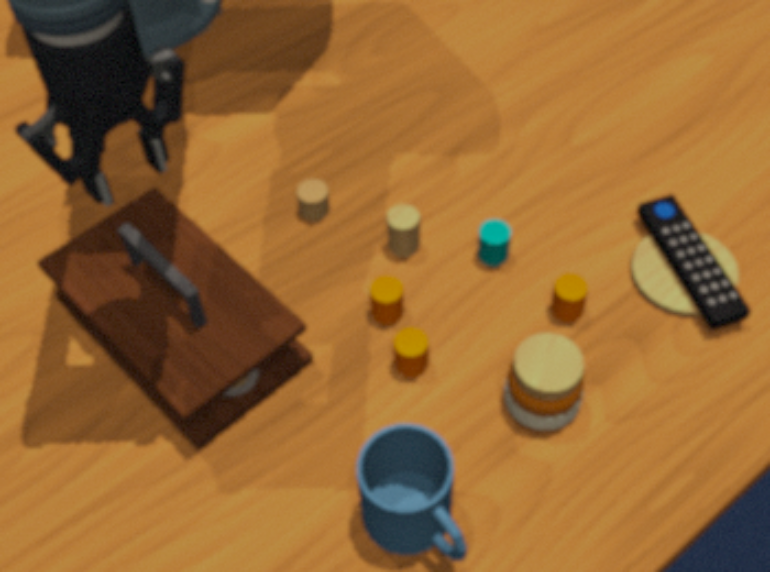

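Run:
```python
from h import *
t=camera("scene"); cv2.imwrite("pics/z.png",cv2.convertScaleAbs(cv2.resize(t["image"][200:290,190:290,::-1],None,fx=6,fy=6,interpolation=cv2.INTER_CUBIC),alpha=1.8))
W=cloud(t); m=(np.hypot(W[...,0]-.557,W[...,1]+.2305)<.03)&(W[...,2]<.05); P=W[m]; print(len(P),P[:,2].min(),np.sort(P[:,2])[-5:],np.histogram(P[:,2],bins=8))
```

```text
141 0.008131484179808227 [0.01792673 0.02035428 0.02053334 0.02121239 0.0213835 ] (array([ 1,  3, 25, 57, 35, 16,  0,  4]), array([0.00813148, 0.00978799, 0.01144449, 0.01310099, 0.01475749,
       0.01641399, 0.0180705 , 0.019727  , 0.0213835 ]))
```

View pics/z.png

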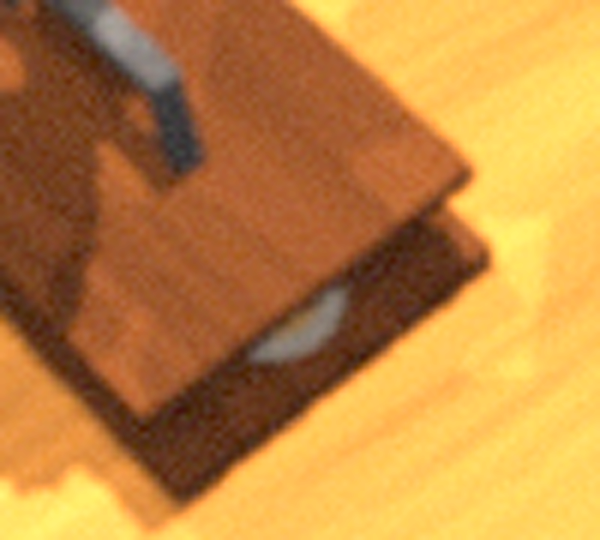

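The crop shows the spacer's foot at (292,325) on the pad, the board level and the gripper clear. Hand in.

```bash
python3 -c "
from bench import *
print(hand_in())"
```

```text
the job is handed in; nothing more can be done
None
```

I put the 40 mm spacer on the pad and the top board level on all three supports, about 2 mm off the base's centre by the last camera check, then handed the job in; the hand-in returned no verdict.

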